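# Demagnetise a bearing ball

## Robot

A 6-joint arm with a two-finger parallel gripper is mounted at the origin on the work surface; the furniture and walls round the work are solid. World frame = base frame: x ahead of the robot, y to its left, z up, the work surface at z = 0. Lengths are in m, angles in rad, forces in N, time in s.
With the tool pointing down it reaches from about 0.3 to 0.875 m from the base axis. Payload 6.4 kg.
Tool frame: the origin (TCP) lies where the fingers leave the gripper's body, on its centre line; the fingertips stand 73 mm ahead of it and the grasp point (between the pads) lies 54 mm ahead of it; z points along the fingers, y is the line along which they close (so a half turn about z gives the same grasp; the last joint's range is limited). The gripper opens to 85 mm and grips with 20 to 120 N. Pads are 22 mm wide; open, the fingers measure 114 mm over their backs; the gripper's body (76 mm by 85 mm) begins 54 mm behind the grasp point. The pads swing forward as they close: fully open they stand 13 mm farther back than shut.
Start: joints at [1.093, 0.181, 1.607, -0, 1.354, -0.206], TCP at [0.154, 0.554, 0.304] pointing down, gripper open.
Joint ranges: [-2.99, 2.99], [-0.89, 2.07], [0.3, 2.58], [-1.14, 4.28], [0, 2.63], [-3.12, 3.12]. Speed limits (rad/s): [2.57, 2.57, 3.01, 3.14, 3.14, 3.14].

## Interface

Orientations are given as a unit quaternion [w, x, y, z].
In Python, from bench import ctrl gives the robot as it stands.
- The arm moves only by the tool carry_out, never from a script. Its argument "steps" is one flat list of numbers, 7 for each row, row after row: the shift along the tool's x, y, z in m, then the turn, a rotation vector about the tool's x, y, z in rad, then the opening, from 0 (shut) to 1 (fully open). In form: [dx, dy, dz, wx, wy, wz, claw, dx, dy, dz, wx, wy, wz, claw, ...]. A call has 1 to 20 rows; each row is the pose to reach, as a shift and turn from the pose commanded when the call began, along the tool's axes at that moment; what a row does not reach only later rows make up. A row lasts 1/10 s, in which the tool goes at most 50 mm and 8.59 degrees, less where a joint would pass 70% of its speed; a pose out of reach is approached as far as the arm can. A call with a gripper value outside its range is refused whole. The fingers move at their own pace and stop on an object; the grip force is fixed at half the most. Time passes only in rows, so rows that repeat a pose let the fingers close. It gives the time, the measured TCP pose, the force, the opening and the grip force at its end, in the units of the state.
- ctrl.get_obs(): the state, without advancing time (a new reading comes with each control period).
- ctrl.camera(name): name is "side" or "top" or "wrist"; returns the picture (400x640x3 uint8, red, green, blue); there is no depth.
- ctrl.camera_params(name): a dict with "vertical_fov" (degrees; the focal length in pixels is half the picture's height over the tangent of half this angle, whatever the lens; pixels are square), "cx", "cy" (the principal point, pixels), "cam_to_world" (4x4, takes a point from camera to world coordinates); the wrist camera has in their place "hand_eye" (4x4, takes a point from camera to tool coordinates, whose origin is the TCP and whose axes are the flange's). Camera axes: x right, y down, z forward; pixel columns grow to the right and rows downward; lengths in m; the calibration is good to about 2 mm. A picture is of the moment at which its call begins: read the wrist's pose just before it. camera_params takes no time and is no camera call.
- ctrl.hand_in(): hands the job in; it is judged then, once.
The state is a dict: "time_s": time; "q": joint angles; "dq": joint speeds; "joint_efforts": joint torques, N m; "eef_pos": TCP position; "eef_rot": TCP orientation; "wrist_force": force on the tool from outside, world axes, zero at the start; "torque": the same for the moment, N m; "opening": opening from 0.0 (shut) to 1.0 (fully open); "grasp_force": force on a finger pad.
Only numpy, scipy, OpenCV 4.12 (cv2) and the standard library are available. Lean on these libraries where they do the work, as an engineer would, in place of code of your own. Each camera call takes 0.05 s, during which the arm holds its last target. There are 200 camera calls.

## Task

Set the demagnetiser's field lever to 60 degrees, the long mark on its scale. Then pick up the ball tray by its upright fin, keep it level so that the loose ball never leaves its pocket, carry it over and hold it still and level about 4 cm above the middle of the demagnetiser's steel plate, without letting the tray touch the demagnetiser. Finish while holding it there; do not put it down, and leave the other things on the table where they are.

Things in the scene. Friction and masses are not known exactly. Their poses are not given: they have to be found in the camera images.
- field_lever (a joint): Field lever: flat steel lever on a vertical axis, on top of the demagnetiser's right-hand part. Value in rad: 0 points to the demagnetiser's -x (to the robot), grows anticlockwise seen from above, pi/2 points to its -y; stops at both. Stays where left (about 1 N at the knob moves it). Black marks every 15 degrees; the one at 60 (1.047 rad) is long and wide. Starts at 5 to 40 degrees.
- lever_knob (a point): Middle of the upright round black knob at the lever's end, to be gripped or pushed: 18 mm diameter, from 73 to 114 mm above the table; this point is at 96 mm, 48 mm from the pivot axis. The steel lever under it spans 67 to 73 mm, the housing's top is at 60 mm.
- lever_pivot (a point): Point on the lever's vertical pivot axis, 96 mm above the table; its axes are the demagnetiser's (x along the 130 mm side away from the robot, y along the 290 mm side to the left).
- plate_centre (a point): Middle of the top of the demagnetiser's square steel plate (112 x 112 mm), 62 mm above the table. The demagnetiser is a grey fixed box, 130 (x) x 290 (y) mm and 60 mm high; the plate lies on its left-hand part, its centre 133 mm to the +y side of the lever's pivot and 20 mm towards -x. Axes as lever_pivot.
- tray_grip (a point): Grip point in the fin, 46 mm above the underside of the loose aluminium tray: plate 130 (x) x 80 (y) x 12 mm, a round pocket 36 mm wide, 4 mm deep, 40 mm to either side of the fin along x. Fin: 36 mm long (x), 14 mm thick (y), top 65 mm above the underside; its 20 mm wide foot ends at 16 mm. Grip across the thickness, fingers closing along y. 0.28 kg. Axes: x long side, z up.
- ball_pocket (a point): Point in the tray's +x pocket, 20 mm above the tray's underside: where the ball's centre is when it lies in the middle of the pocket. The other pocket is empty.
- ball_center (a point): Centre of the loose steel ball, 24 mm diameter, 57 g, that can roll about 9 mm each way within the pocket and would roll over its 4 mm rim if the tray were jerked or tipped.
- oil_bottle_mid (a point): Bystander: oil bottle, 44 mm wide, 150 mm high, standing near the back left; its middle.
- tape_brown_mid (a point): Bystander: roll of brown tape, 92 mm diameter, 48 mm high; its middle.
- steel_bush_1_mid (a point): Bystander: short steel bush, 25 mm diameter, 22 mm high, between the tray and the demagnetiser; its middle.
- block_1_mid (a point): Bystander: wooden drilled block, 40 x 60 x 30 mm; its middle.
Not all that is in view belongs to the job. Of the things shaped like the part that bears tray_grip, the aluminium one is meant.

How it is judged:
On the way, in this order (a step that is already met when the one before it is completed fails the run):
1. the lever is set to 60 degrees (within 6) and at rest, with the tray still standing where it was (value of joint field_lever between 0.942 and 1.152 rad and velocity of joint field_lever between -0.05 and 0.05 rad/s and distance of tray_grip from where it was at the start of the episode below 0.01 m), for 0.3 s.
2. the tray is lifted by the fingers, at least 30 mm up, with the ball in its pocket (height (world z) of tray_grip above 0.076 m and contact force between the fingers and ball_tray above 1 N and distance between ball_center and ball_pocket below 0.014 m), for 0.2 s.
At the end, for the whole second after the job is handed in: Lever at 60 degrees, within 6. The fingers hold the tray still, within 0.10 rad of level, its middle within 25 mm sideways of the plate's middle, its underside 20 to 65 mm above the plate (grip point at 128 to 173 mm), not touching the demagnetiser; the ball within 14 mm of ball_pocket (value of joint field_lever between 0.942 and 1.152 rad and distance between ball_center and ball_pocket below 0.014 m and horizontal distance between tray_grip and plate_centre below 0.025 m and height (world z) of tray_grip between 0.128 and 0.173 m and angle between tray_grip's own z axis and vertical below 0.1 rad and linear speed of ball_tray below 0.03 m/s and angular speed of ball_tray below 0.2 rad/s and contact force between the fingers and ball_tray above 1 N and contact force between ball_tray and demag below 0.3 N); the arm keeps its last pose, push and grip.
It fails at once if the ball leaves its pocket (distance between ball_center and ball_pocket above 0.018 m).
It fails at once if the tray is tipped more than 0.3 rad (17 degrees) (angle between tray_grip's own z axis and vertical above 0.3 rad).
It fails at once if the tray touches the demagnetiser (contact force between ball_tray and demag above 0.5 N).
It fails at once if the oil bottle, tape roll, steel bush or wooden block is moved more than 20 mm (distance of any of oil_bottle_mid, tape_brown_mid, steel_bush_1_mid, block_1_mid from where it was at the start of the episode above 0.02 m).
It also fails if it takes over 64 s, if anything falls off the work surface, if the arm or the gripper's body presses on something with over 40 N, if the wrist force passes 120 N, or if a joint passes its speed limit or range.

## Working session

There is one attempt and no reset: what is moved stays moved. The work goes in short steps, Python scripts to look and compute and a tool call to move; the robot and the scene stay as the last step left them, time stands still between calls to the robot, and variables do not carry over. Pictures are saved under pics/ and viewed, at most 10 in all, crops included, and the job is handed in when it is done.

Besides the shell and the picture viewer there is one more tool, called after "Request:" by a JSON object that holds its "method" and its "body", one argument or row to a line. carry_out: Moves the arm, as the interface text tells. Its arguments: {"type":"object","properties":{"steps":{"type":"array"}},"required":["steps"]}

```bash
ls; mkdir -p pics; cat > h.py <<'E'
import numpy as np, cv2
from bench import ctrl
from scipy.spatial.transform import Rotation as R
def rot(q): return R.from_quat([q[1],q[2],q[3],q[0]])
def shot(name,fn=None):
    o=ctrl.get_obs(); im=ctrl.camera(name)
    if fn: cv2.imwrite('pics/'+fn,im[:,:,::-1])
    return o,im
def ray(name,uv,z,o=None):
    p=ctrl.camera_params(name); f=200/np.tan(np.radians(p['vertical_fov'])/2)
    d=np.array([(uv[0]-p['cx'])/f,(uv[1]-p['cy'])/f,1])
    if name=='wrist':
        T=np.eye(4);T[:3,:3]=rot(o['eef_rot']).as_matrix();T[:3,3]=o['eef_pos'];T=T@np.array(p['hand_eye'])
    else: T=np.array(p['cam_to_world'])
    d=T[:3,:3]@d; c=T[:3,3]; return c+d*(z-c[2])/d[2]
E
python3 - <<'E'
from h import *
o,a=shot('top','top1.png'); _,b=shot('side','side1.png')
print(o)
for n in('top','side','wrist'): print(n,ctrl.camera_params(n))
E
```

```text
pics
{'time_s': 0.0, 'q': array([ 1.09269616e+00,  1.81514675e-01,  1.60803393e+00, -2.40967466e-05,
        1.35381749e+00, -2.06295106e-01]), 'dq': array([-2.17813966e-04,  3.82057101e-05,  3.11354215e-04, -7.79209664e-04,
        3.51762540e-04,  3.48156880e-03]), 'joint_efforts': array([ 8.84040364e-04, -4.44853735e+01, -3.51351464e+01, -1.22953843e-04,
        8.64806701e-03, -1.27893642e-07]), 'eef_pos': array([0.154148  , 0.55349152, 0.30298635]), 'eef_rot': array([-2.86465480e-04,  1.35481939e-01,  9.90779419e-01, -8.39257402e-04]), 'wrist_force': array([ 0.02776836, -0.07135615,  0.27484583]), 'torque': array([0.01615306, 0.00383606, 0.03596455]), 'grasp_force': 0.0, 'opening': 1.00215040885795}
top {'vertical_fov': 46.80699639304256, 'cx': 321.6091409023098, 'cy': 204.35785042798966, 'cam_to_world': array([[ 0.02832116, -0.99216445,  0.12168656,  0.27901749],
       [-0.99940578, -0.03049775, -0.01606136,  0.01214567],
       [ 0.01964667, -0.12115937, -0.99243862,  1.37837537],
       [ 0.        ,  0.        ,  0.        ,  1.        ]])}
side {'vertical_fov': 56.37006783044712, 'cx': 319.9422286467259, 'cy': 197.9762120161215, 'cam_to_world': array([[ 0.9443336 , -0.14129503,  0.29710227,  0.08079413],
       [-0.32826394, -0.34473874,  0.87943049, -1.08696342],
       [-0.0218365 , -0.92800373, -0.37193044,  0.53613996],
       [ 0.        ,  0.        ,  0.        ,  1.        ]])}
wrist {'vertical_fov': 70.27988222726074, 'cx': 313.6758356366085, 'cy': 202.72855515024912, 'hand_eye': array([[-4.55794049e-04, -9.57363949e-01, -2.88884166e-01,
         7.35037807e-02],
       [ 9.99999346e-01, -7.39279408e-04,  8.72203228e-04,
        -6.08843938e-04],
       [-1.04858204e-03, -2.88883580e-01,  9.57363660e-01,
        -7.03030203e-02],
       [ 0.00000000e+00,  0.00000000e+00,  0.00000000e+00,
         1.00000000e+00]])}
```

View pics/top1.png

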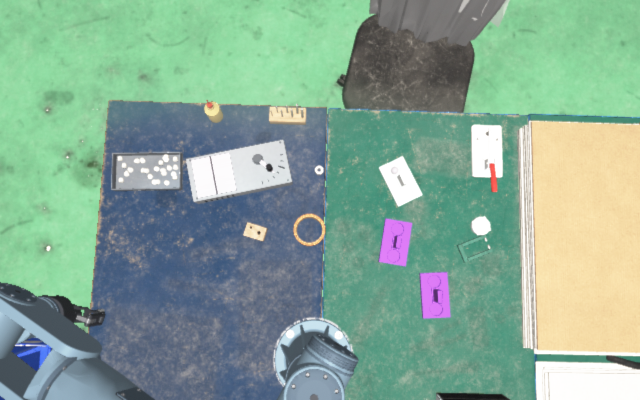

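View pics/side1.png

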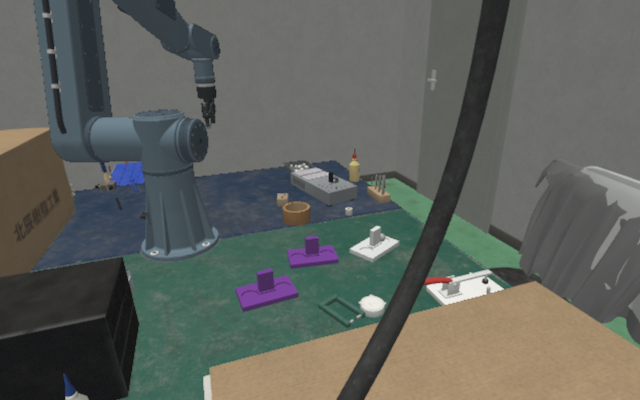

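The top view shows the demagnetiser at about (240,170), with its plate on the left and the knob near (269,167). Tray-shaped things are at (400,181), silvery; (487,151), whitish with a red item on it; and (395,242) and (435,295), purple. The silvery one at (400,181) looks like the aluminium tray, so I'll check it in an enlarged crop.

```bash
python3 - <<'E'
from h import *
a=cv2.imread('pics/top1.png'); b=cv2.imread('pics/side1.png')
A=cv2.resize(a[115:215,365:515],None,fx=4,fy=4,interpolation=cv2.INTER_CUBIC)[:,:600]
B=cv2.resize(a[130:210,180:300],(450,300),interpolation=cv2.INTER_CUBIC)
C=cv2.resize(b[215:310,340:515],(600,300),interpolation=cv2.INTER_CUBIC)
A=cv2.resize(A,(450,300))
im=np.zeros((600,800,3),np.uint8); im[:300,:400]=cv2.resize(A,(400,300)); im[:300,400:]=cv2.resize(B,(400,300)); im[300:,:600]=C
cv2.imwrite('pics/crop1.png',im)
for n,uv,z in [('tray1 mid',(400,181),.012),('tray2',(487,151),.012),('demag',(240,170),.06),('plate',(211,175),.062),('knob',(269,167),.114),('pivot',(258,160),.073),('bush',(319,170),.02)]: print(n,ray('top',uv,z).round(3))
E
```

```text
tray1 mid [ 0.525 -0.244  0.012]
tray2 [ 0.626 -0.509  0.012]
demag [0.533 0.23  0.06 ]
plate [0.516 0.312 0.062]
knob [0.534 0.141 0.114]
pivot [0.562 0.177 0.073]
bush [0.549 0.001 0.02 ]
```

View pics/crop1.png

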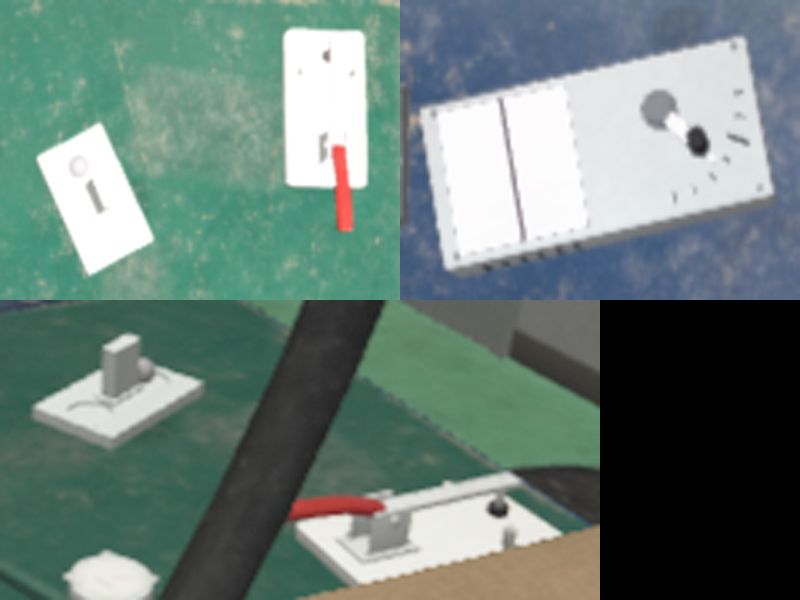

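The crop confirms that the left thing, (400,181), is the aluminium tray with the fin and ball. The one with the red handle is a toggle clamp. The lever points down-right at about 40 degrees, and the long mark is at about crop (737,138).

```bash
python3 - <<'E'
from h import *
a=cv2.imread('pics/top1.png'); g=cv2.cvtColor(a,cv2.COLOR_BGR2HSV)
def rect(m,z,box):
    M=np.zeros(m.shape,np.uint8); x0,y0,x1,y1=box; M[y0:y1,x0:x1]=m[y0:y1,x0:x1]
    c=max(cv2.findContours(M,cv2.RETR_EXTERNAL,cv2.CHAIN_APPROX_NONE)[0],key=cv2.contourArea)
    P=np.array([ray('top',p[0],z)[:2] for p in c],np.float32)
    r=cv2.minAreaRect(P); return r
w=((g[...,1]<50)&(g[...,2]>130)).astype(np.uint8)
w=cv2.morphologyEx(w,cv2.MORPH_CLOSE,np.ones((5,5)))
print('demag',rect(w,.06,(182,130,296,206)))
print('tray',rect(w,.012,(370,145,430,215)))
cs=[(422,107),(745,38),(774,192),(448,268)]
C=np.array([ray('top',(180+(x-400)*.3,130+y*80/300),.06)[:2] for x,y in cs]);print(C.round(3),C.mean(0), np.linalg.norm(np.diff(C,axis=0),axis=1))
for n,p,z in[('pivot',(660,110),.073),('knob',(698,141),.114),('long',(737,138),.06)]: print(n,ray('top',(180+(p[0]-400)*.3,130+p[1]*80/300),z).round(4))
E
```

```text
demag ((0.5346790552139282, 0.22863417863845825), (0.13417673110961914, 0.32414019107818604), 13.292533874511719)
tray ((0.5094473361968994, -0.24790675938129425), (0.18476994335651398, 0.0936155915260315), 25.283843994140625)
[[0.562 0.385]
 [0.626 0.107]
 [0.505 0.078]
 [0.438 0.355]] [0.53287029 0.23126392] [0.28494226 0.12425734 0.2854087 ]
pivot [0.5637 0.1774 0.073 ]
knob [0.5324 0.1396 0.114 ]
long [0.5467 0.1113 0.06  ]
```

Request:
{"method": "carry_out", "body": {
  "steps": [-0.475,-0.297,0.053,0,0,1.806,1,-0.475,-0.297,0.053,0,0,1.806,1,-0.475,-0.297,0.053,0,0,1.806,1,-0.475,-0.297,0.053,0,0,1.806,1,-0.475,-0.297,0.053,0,0,1.806,1,-0.475,-0.297,0.053,0,0,1.806,1,-0.475,-0.297,0.053,0,0,1.806,1,-0.475,-0.297,0.053,0,0,1.806,1,-0.475,-0.297,0.053,0,0,1.806,1,-0.475,-0.297,0.053,0,0,1.806,1,-0.475,-0.297,0.053,0,0,1.806,1,-0.475,-0.297,0.053,0,0,1.806,1,-0.475,-0.297,0.053,0,0,1.806,1,-0.475,-0.297,0.053,0,0,1.806,1,-0.475,-0.297,0.053,0,0,1.806,1,-0.475,-0.297,0.053,0,0,1.806,1,-0.475,-0.297,0.053,0,0,1.806,1]
}}

```text
time_s: 1.8
eef_pos: [0.5317, 0.1413, 0.2512]
eef_rot: [0.0, 0.861, 0.508, 0.0]
wrist_force: [-0.3, 1.0, -0.4]
opening: 1.0
grasp_force: 0.0
```

```bash
python3 - <<'E'
from h import *
o,a=shot('wrist','w1.png'); print(o['time_s'],o['eef_pos'],rot(o['eef_rot']).as_matrix().round(3))
import pickle; pickle.dump(o,open('w1.pkl','wb'))
E
```

```text
1.8 [0.53167276 0.14128644 0.25115806] [[ 0.483  0.876  0.   ]
 [ 0.876 -0.483  0.   ]
 [ 0.     0.    -1.   ]]
```

View pics/w1.png

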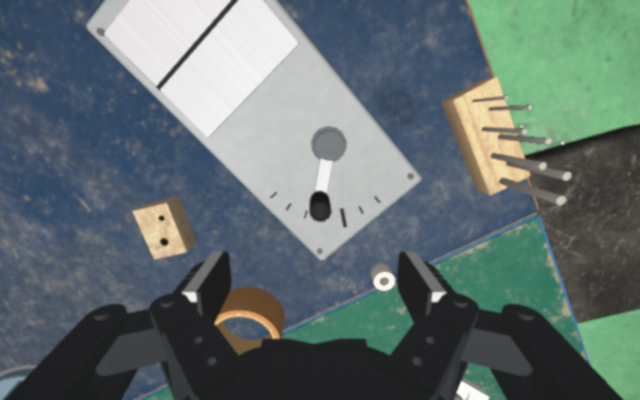

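The wrist view shows the knob at about (319,206), the pivot disc at (329,144), and the long mark at (343,217) to the right of the knob. The bush is at (384,279).

```bash
python3 - <<'E'
from h import *
import pickle; o=pickle.load(open('w1.pkl','rb'))
a=cv2.imread('pics/w1.png'); g=cv2.cvtColor(a,cv2.COLOR_BGR2GRAY)
def blob(lo,hi,box):
    x0,y0,x1,y1=box; m=((g[y0:y1,x0:x1]>=lo)&(g[y0:y1,x0:x1]<hi)).astype(np.uint8)
    n,l,s,c=cv2.connectedComponentsWithStats(m); i=1+np.argmax(s[1:,4]); return c[i]+[x0,y0],s[i]+[x0,y0,0,0,0]
for nm,args in [('disc',(60,135,(300,120,360,170))),('knob',(0,60,(300,185,336,230))),('long',(0,90,(336,200,352,232)))]: print(nm,*blob(*args))
P=lambda uv,z: ray('wrist',uv,z,o)[:2].round(4)
c,s=blob(60,135,(300,120,360,170)); print('pivot',P(c,.073),P(c,.075))
c,s=blob(0,60,(300,185,336,230)); 
print('knob mid',P(c,.0935),'bottom edge ctr',P((c[0],s[1]+s[3]),.114))
c,s=blob(0,90,(336,200,352,232)); print('long',P(c,.06))
k=[P(x,.06) for x in[(421,179),(321,258),(90,28)]]; print('corners',k,np.degrees(np.arctan2(*(k[0]-k[1])[::-1])),np.linalg.norm(k[0]-k[1]))
k2=[P(x,.062) for x in[(299,43),(208,137)]]; print('plate edge',k2,np.degrees(np.arctan2(*(k2[0]-k2[1])[::-1])),np.mean(k2,0))
E
```

```text
disc [328.46666667 143.29770115] [312 127  34  34 870]
knob [319.72522523 205.90990991] [311 192  19  28 444]
long [343.02941176 217.32352941] [341 210   5  16  34]
pivot [0.5679 0.1803] [0.5679 0.1805]
knob mid [0.5371 0.1403] bottom edge ctr [0.5343 0.136 ]
long [0.547  0.1095]
corners [array([0.6284, 0.108 ]), array([0.5072, 0.0812]), array([0.4419, 0.3536])] 12.468728269955115 0.12412767620478518
plate edge [array([0.5848, 0.2618]), array([0.4766, 0.236 ])] 13.411586801691506 [0.5307 0.2489]
```

Request:
{"method": "carry_out", "body": {
  "steps": [0.002,0.0055,0.03,0,0,0,1,0.002,0.0055,0.06,0,0,0,1,0.002,0.0055,0.085,0,0,0,0.6,0.002,0.0055,0.097,0,0,0,0.4,0.002,0.0055,0.099,0,0,0,0.4,0.002,0.0055,0.099,0,0,0,0.3,0.002,0.0055,0.099,0,0,0,0.2,0.002,0.0055,0.099,0,0,0,0.1,0.002,0.0055,0.099,0,0,0,0,0.002,0.0055,0.099,0,0,0,0,0.002,0.0055,0.099,0,0,0,0]
}}

```text
time_s: 2.95
eef_pos: [0.5386, 0.1394, 0.1533]
eef_rot: [0.0, 0.862, 0.507, 0.001]
wrist_force: [-1.4, -0.2, 7.5]
opening: 0.189
grasp_force: 59.0
```

Request:
{"method": "carry_out", "body": {
  "steps": [0,0.004,0,0,0,0,0,-0.0005,0.008,0,0,0,0,0,0,0.012,0,0,0,0,0,0.001,0.0165,0,0,0,0,0,0.001,0.0165,0,0,0,0,0,0.001,0.0165,0,0,0,0,0,0.001,0.0165,0,0,0,0,0]
}}

```text
time_s: 3.65
eef_pos: [0.5517, 0.132, 0.153]
eef_rot: [-0.0, 0.861, 0.508, -0.002]
wrist_force: [-10.1, -3.2, 12.9]
opening: 0.19
grasp_force: 60.8
```

Request:
{"method": "carry_out", "body": {
  "steps": [0,0,0,0,0,0,0.4,0,0,0,0,0,0,0.6,0,0,0,0,0,0,0.8,0,0,0,0,0,0,0.8,0,0,-0.03,0,0,0,0.8,0,0,-0.07,0,0,0,0.8,0,0,-0.1,0,0,0,1,0,0,-0.12,0,0,0,1,0,0,-0.12,0,0,0,1]
}}

```text
time_s: 4.55
eef_pos: [0.5547, 0.1323, 0.2756]
eef_rot: [0.002, 0.862, 0.507, 0.003]
wrist_force: [0.1, -0.0, 0.5]
opening: 1.001
grasp_force: 0.0
```

```bash
python3 - <<'E'
from h import *
import pickle
o,a=shot('wrist','w2.png'); print(o['time_s'],o['eef_pos'],o['wrist_force']); pickle.dump(o,open('w2.pkl','wb'))
a=a[:,:,::-1]; g=cv2.cvtColor(np.ascontiguousarray(a),cv2.COLOR_BGR2GRAY)
cv2.imwrite('pics/w2c.png',cv2.resize(a[100:260,220:440],(770,560),interpolation=cv2.INTER_CUBIC))
E
```

```text
4.55 [0.55470131 0.13233391 0.27561274] [ 0.10796454 -0.03144595  0.4942804 ]
```

View pics/w2c.png

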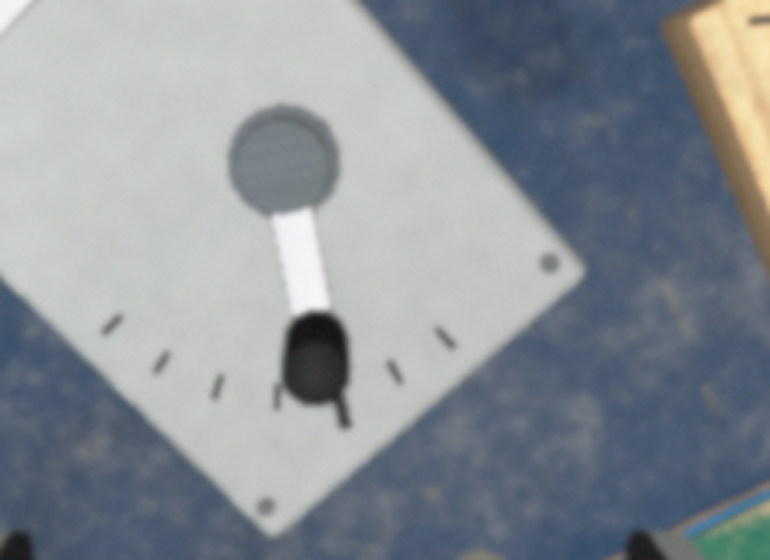

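The lever points nearly at the long mark, with the knob at crop (316,357) and the mark at (343,412). I'll measure it.

```bash
python3 - <<'E'
from h import *
import pickle; o=pickle.load(open('w2.pkl','rb'))
a=cv2.imread('pics/w2.png'); g=cv2.cvtColor(a,cv2.COLOR_BGR2GRAY)
C=lambda p,z: ray('wrist',(220+p[0]/3.5,100+p[1]/3.5),z,o)[:2]
ang=lambda d: np.degrees(np.arctan2(-d[1],-d[0]))
m=np.zeros(g.shape,np.uint8); m[163:186,294:316]=(g[163:186,294:316]>225)
ys,xs=np.nonzero(m); P=np.array([ray('wrist',(x,y),.073,o)[:2] for x,y in zip(xs,ys)],np.float32)
v=cv2.fitLine(P,cv2.DIST_L2,0,.01,.01).ravel()
d=v[:2]*np.sign(-v[1]); print('lever dir',ang(d),len(P))
pv=C((284,158),.071); print('pivot',pv)
for n,p in[('0',(112,324)),('15',(161,362)),('30',(217,387)),('45',(278,397)),('60',(343,412)),('75',(394,372)),('90',(446,338))]: print(n,ang(C(p,.06)-pv).round(1))
print('knob',C((316,375),.114),ang(C((316,375),.114)-pv))
E
```

```text
lever dir 74.124054 236
pivot [0.56895312 0.17974965]
0 14.4
15 29.0
30 43.6
45 58.5
60 73.1
75 87.3
90 102.2
knob [0.5530843  0.13315651] 71.192039520152
```

```bash
python3 - <<'E'
from h import *
C=np.array([ray('top',(365+x/2.667,115+y/3),.012)[:2] for x,y in [(37,157),(102,124),(153,240),(90,275)]])
print(C.round(3),C.mean(0),np.linalg.norm(np.diff(C,axis=0),axis=1))
x=C[0]+C[1]-C[2]-C[3]; th=np.degrees(np.arctan2(x[1],x[0])); print('yaw',th)
o=ctrl.get_obs(); print('fin top',ray('top',(365+92/2.667,115+185/3),.065),'ball',ray('top',(365+79/2.667,115+166/3),.02))
M=rot(o['eef_rot']).as_matrix(); t=np.append(C.mean(0),.27)-o['eef_pos']; print(M.T@t, M.round(3))
E
```

```text
[[ 0.564 -0.179]
 [ 0.601 -0.253]
 [ 0.484 -0.311]
 [ 0.447 -0.241]] [ 0.52393435 -0.2460815 ] [0.08198687 0.1303012  0.08007577]
yaw 27.028219016518495
fin top [ 0.52770428 -0.23221872  0.065     ] ball [ 0.55503298 -0.22578053  0.02      ]
[-0.34523164  0.15770486  0.00315791] [[ 0.486  0.874  0.003]
 [ 0.874 -0.486  0.   ]
 [ 0.002  0.003 -1.   ]]
```

Request:
{"method": "carry_out", "body": {
  "steps": [-0.345,0.158,0.003,0,0,0.592,1,-0.345,0.158,0.003,0,0,0.592,1,-0.345,0.158,0.003,0,0,0.592,1,-0.345,0.158,0.003,0,0,0.592,1,-0.345,0.158,0.003,0,0,0.592,1,-0.345,0.158,0.003,0,0,0.592,1,-0.345,0.158,0.003,0,0,0.592,1,-0.345,0.158,0.003,0,0,0.592,1,-0.345,0.158,0.003,0,0,0.592,1,-0.345,0.158,0.003,0,0,0.592,1,-0.345,0.158,0.003,0,0,0.592,1,-0.345,0.158,0.003,0,0,0.592,1]
}}

```text
time_s: 5.8
eef_pos: [0.5236, -0.2445, 0.2684]
eef_rot: [-0.0, 0.972, 0.235, -0.0]
wrist_force: [0.5, -0.0, 1.1]
opening: 1.002
grasp_force: 0.0
```

```bash
python3 - <<'E'
from h import *
import pickle
o,a=shot('wrist','w3.png'); print(o['time_s'],o['eef_pos'],rot(o['eef_rot']).as_matrix().round(3)); pickle.dump(o,open('w3.pkl','wb'))
E
```

```text
5.8 [ 0.52360101 -0.24453538  0.26837227] [[ 0.89   0.456 -0.001]
 [ 0.456 -0.89   0.001]
 [-0.    -0.001 -1.   ]]
```

View pics/w3.png

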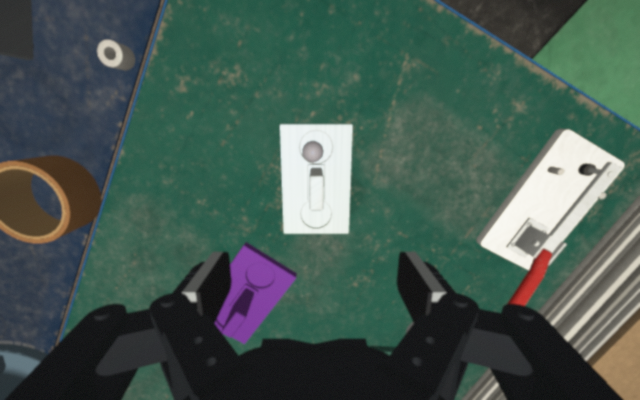

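The tray lies centred at about (316,180), with the ball at (312,152) in the upper (+x) pocket and the fin at (317,185). A purple tray at (245,290) lies nearby, lower left.

```bash
python3 - <<'E'
from h import *
import pickle; o=pickle.load(open('w3.pkl','rb'))
a=cv2.imread('pics/w3.png'); g=cv2.cvtColor(a,cv2.COLOR_BGR2HSV)
m=np.zeros(g.shape[:2],np.uint8); m[110:245,265:365]=((g[...,1]<60)&(g[...,2]>140))[110:245,265:365]
c=max(cv2.findContours(m,cv2.RETR_EXTERNAL,cv2.CHAIN_APPROX_NONE)[0],key=cv2.contourArea)
P=np.array([ray('wrist',p[0],.012,o)[:2] for p in c],np.float32); r=cv2.minAreaRect(P); print(r)
M=rot(o['eef_rot']).as_matrix(); t=np.array([*r[0],.100]); print('shift',M.T@(t-o['eef_pos']))
for n,uv,z in[('fintop',(316.5,194),.065),('ball',(312,152),.02),('purple top corner',(247,244),.012),('purple right',(297,272),.012),('purple fin',(240,300),.065)]:
    q=ray('wrist',uv,z,o); print(n,(M.T@(q-o['eef_pos'])).round(4))
E
```

```text
((0.5249103307723999, -0.24659422039985657), (0.13163024187088013, 0.08247067034244537), 27.129138946533203)
shift [0.00026832 0.00259913 0.16836967]
fintop [-0.      0.0031  0.2034]
ball [ 0.0363 -0.0016  0.2484]
purple top corner [-0.0791 -0.0835  0.2565]
purple right [-0.1187 -0.0214  0.2564]
purple fin [-0.123  -0.0824  0.2035]
```

Request:
{"method": "carry_out", "body": {
  "steps": [0,0.0026,0.03,0,0,0,1,0,0.0026,0.07,0,0,0,1,0,0.0026,0.11,0,0,0,1,0,0.0026,0.14,0,0,0,1,0,0.0026,0.158,0,0,0,0.8,0,0.0026,0.166,0,0,0,0.6,0,0.0026,0.168,0,0,0,0.45,0,0.0026,0.168,0,0,0,0.35,0,0.0026,0.168,0,0,0,0.3,0,0.0026,0.168,0,0,0,0.27,0,0.0026,0.168,0,0,0,0.24,0,0.0026,0.168,0,0,0,0.21,0,0.0026,0.168,0,0,0,0.18,0,0.0026,0.168,0,0,0,0.16,0,0.0026,0.168,0,0,0,0.14,0,0.0026,0.168,0,0,0,0.12,0,0.0026,0.168,0,0,0,0.1,0,0.0026,0.168,0,0,0,0,0,0.0026,0.168,0,0,0,0,0,0.0026,0.168,0,0,0,0]
}}

```text
time_s: 7.85
eef_pos: [0.5246, -0.2483, 0.1011]
eef_rot: [-0.0, 0.972, 0.234, -0.0]
wrist_force: [-2.2, 2.4, 5.0]
opening: 0.161
grasp_force: 58.8
```

```bash
python3 - <<'E'
from h import *
o=ctrl.get_obs();print(o['time_s'],o['eef_pos'],o['opening'],o['grasp_force'],o['wrist_force'],rot(o['eef_rot']).as_matrix().round(3))
M=rot(o['eef_rot']).as_matrix()
print('up .11 (TCP .21) then to plate:',M.T@(np.array([.518,.3035,.21])-o['eef_pos']))
E
```

```text
7.85 [ 0.52464694 -0.24830067  0.10109462] 0.1611280298837496 58.82193088531494 [-2.18845056  2.42424299  4.97119141] [[ 0.891  0.454 -0.   ]
 [ 0.454 -0.891  0.   ]
 [-0.    -0.    -1.   ]]
up .11 (TCP .21) then to plate: [ 0.24486746 -0.49456265 -0.10879457]
```

Request:
{"method": "carry_out", "body": {
  "steps": [0,0,-0.001,0,0,0,0,0,0,-0.003,0,0,0,0,0,0,-0.007,0,0,0,0,0,0,-0.013,0,0,0,0,0,0,-0.021,0,0,0,0,0,0,-0.031,0,0,0,0,0,0,-0.043,0,0,0,0,0,0,-0.057,0,0,0,0,0,0,-0.071,0,0,0,0,0,0,-0.085,0,0,0,0,0,0,-0.099,0,0,0,0,0,0,-0.113,0,0,0,0,0,0,-0.125,0,0,0,0,0,0,-0.135,0,0,0,0,0,0,-0.143,0,0,0,0,0,0,-0.149,0,0,0,0,0,0,-0.152,0,0,0,0,0,0,-0.154,0,0,0,0,0,0,-0.155,0,0,0,0,0,0,-0.155,0,0,0,0]
}}

```text
time_s: 9.85
eef_pos: [0.5246, -0.2483, 0.2556]
eef_rot: [-0.0, 0.972, 0.234, -0.0]
wrist_force: [-0.3, -0.2, -3.6]
opening: 0.157
grasp_force: 58.4
```

```bash
python3 - <<'E'
from h import *
o,a=shot('wrist','w4.png'); print(o['time_s'],o['eef_pos'],o['opening'],o['grasp_force'],o['wrist_force'],rot(o['eef_rot']).as_matrix().round(4))
a=a[:,:,::-1]; cv2.imwrite('pics/w4c.png',cv2.resize(a[60:360,160:480],(640,600)))
M=rot(o['eef_rot']).as_matrix()
d=M.T@(np.array([.518,.3035,.255])-o['eef_pos']); print(d, np.linalg.norm(d))
E
```

```text
9.85 [ 0.5245768  -0.24831535  0.25560954] 0.15694394071663573 58.384485840797424 [-0.30818124 -0.16935912 -3.64196471] [[ 8.907e-01  4.545e-01 -4.000e-04]
 [ 4.545e-01 -8.907e-01  3.000e-04]
 [-2.000e-04 -4.000e-04 -1.000e+00]]
[ 0.244949   -0.49451308  0.00077782] 0.5518548741363178
```

View pics/w4c.png

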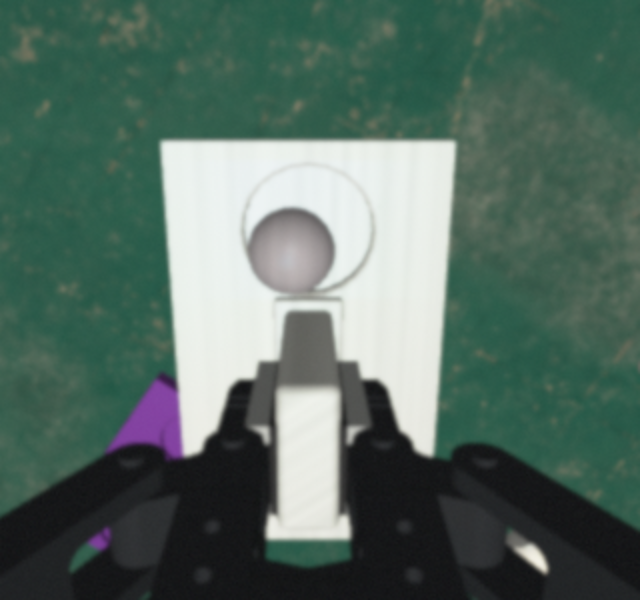

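The ball sits in its pocket, against its left rim, and the tray is level. Now the carry, in two smooth legs.

Request:
{"method": "carry_out", "body": {
  "steps": [0.0011,-0.0022,0,0,0,0,0,0.0033,-0.0067,0,0,0,0,0,0.0067,-0.0135,0,0,0,0,0,0.0111,-0.0225,0,0,0,0,0,0.0167,-0.0337,0,0,0,0,0,0.0234,-0.0472,0,0,0,0,0,0.0312,-0.0629,0,0,0,0,0,0.0401,-0.0809,0,0,0,0,0,0.0501,-0.1011,0,0,0,0,0,0.0613,-0.1236,0,0,0,0,0,0.0724,-0.1461,0,0,0,0,0,0.0824,-0.1663,0,0,0,0,0,0.0913,-0.1843,0,0,0,0,0,0.0991,-0.2,0,0,0,0,0,0.1058,-0.2135,0,0,0,0,0,0.1114,-0.2248,0,0,0,0,0,0.1158,-0.2338,0,0,0,0,0,0.1192,-0.2405,0,0,0,0,0,0.1214,-0.245,0,0,0,0,0,0.1225,-0.2473,0,0,0,0,0]
}}

```text
time_s: 11.9
eef_pos: [0.5214, 0.0278, 0.2558]
eef_rot: [0.0, 0.972, 0.234, -0.0]
wrist_force: [-0.7, 0.2, -3.0]
opening: 0.158
grasp_force: 58.4
```

Request:
{"method": "carry_out", "body": {
  "steps": [0.0011,-0.0022,0,0,0,0,0,0.0033,-0.0067,0,0,0,0,0,0.0067,-0.0135,0,0,0,0,0,0.0111,-0.0225,0,0,0,0,0,0.0167,-0.0337,0,0,0,0,0,0.0234,-0.0472,0,0,0,0,0,0.0312,-0.0629,0,0,0,0,0,0.0401,-0.0809,0,0,0,0,0,0.0501,-0.1011,0,0,0,0,0,0.0613,-0.1236,0,0,0,0,0,0.0724,-0.1461,0,0,0,0,0,0.0824,-0.1663,0,0,0,0,0,0.0913,-0.1843,0,0,0,0,0,0.0991,-0.2,0,0,0,0,0,0.1058,-0.2135,0,0,0,0,0,0.1114,-0.2248,0,0,0,0,0,0.1158,-0.2338,0,0,0,0,0,0.1192,-0.2405,0,0,0,0,0,0.1214,-0.245,0,0,0,0,0,0.1225,-0.2473,0,0,0,0,0]
}}

```text
time_s: 13.9
eef_pos: [0.5182, 0.3037, 0.2558]
eef_rot: [0.0, 0.972, 0.234, -0.0]
wrist_force: [-0.7, -0.3, -4.7]
opening: 0.155
grasp_force: 58.5
```

```bash
python3 - <<'E'
from h import *
o,a=shot('wrist','w5.png'); print(o['time_s'],o['eef_pos'],o['opening'],o['grasp_force'],o['wrist_force'],rot(o['eef_rot']).as_matrix().round(4))
M=rot(o['eef_rot']).as_matrix(); print(M.T@(np.array([.518,.3035,.202])-o['eef_pos']))
E
```

```text
13.9 [0.51815691 0.30368913 0.2558385 ] 0.15474776607307336 58.46141695976257 [-0.6744483  -0.3297721  -4.65466579] [[ 8.908e-01  4.544e-01 -1.000e-04]
 [ 4.544e-01 -8.908e-01 -1.000e-04]
 [-1.000e-04  1.000e-04 -1.000e+00]]
[-2.18373196e-04  9.24901736e-05  5.38385375e-02]
```

View pics/w5.png

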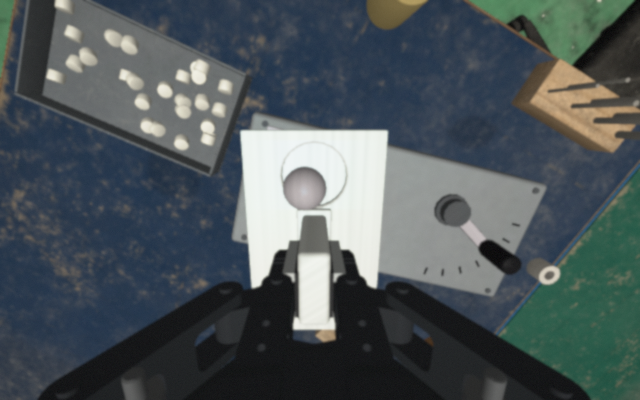

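The tray hangs over the plate with the ball in its pocket at (305,188), and the lever still points at the long mark. Lowering it 54 mm now, then holding.

Request:
{"method": "carry_out", "body": {
  "steps": [0,0,0.001,0,0,0,0,0,0,0.003,0,0,0,0,0,0,0.007,0,0,0,0,0,0,0.012,0,0,0,0,0,0,0.018,0,0,0,0,0,0,0.024,0,0,0,0,0,0,0.03,0,0,0,0,0,0,0.036,0,0,0,0,0,0,0.042,0,0,0,0,0,0,0.047,0,0,0,0,0,0,0.051,0,0,0,0,0,0,0.053,0,0,0,0,0,0,0.054,0,0,0,0,0,0,0.054,0,0,0,0,0,0,0.054,0,0,0,0,0,0,0.054,0,0,0,0,0,0,0.054,0,0,0,0,0,0,0.054,0,0,0,0,0,0,0.054,0,0,0,0]
}}

```text
time_s: 15.85
eef_pos: [0.5181, 0.3035, 0.202]
eef_rot: [-0.0, 0.972, 0.234, 0.0]
wrist_force: [-0.6, 0.0, -4.2]
opening: 0.16
grasp_force: 58.5
```

```bash
python3 - <<'E'
from h import *
o,a=shot('wrist','w6.png'); _,b=shot('side','side6.png'); print(o['time_s'],o['eef_pos'],o['opening'],o['grasp_force'],o['wrist_force'],abs(o['dq']).max())
im=np.vstack([a[80:380,160:480][:, :],cv2.resize(b[90:240,240:400],(320,300))])[:,:,::-1]
cv2.imwrite('pics/c6.png',im)
E
```

```text
15.85 [0.5181238  0.30352964 0.20196127] 0.15990726236567576 58.46184432506561 [-0.57543719  0.03899809 -4.22654247] 0.0011118582617097466
```

View pics/c6.png

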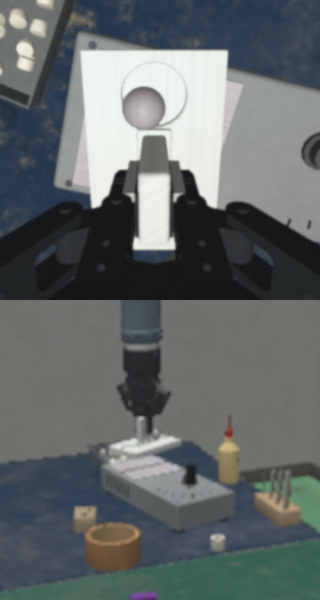

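The tray is held level and still above the plate, clear of the demagnetiser. The ball is in its pocket and the bystanders look undisturbed.

```bash
python3 -c "
from bench import ctrl
print(ctrl.hand_in())"
```

```text
the job is handed in; nothing more can be done
None
```

I handed the job in at about 16 s of the 64 s allowed: the lever is at 60° to within about 2°, and the tray is held level and still about 4 cm above the middle of the plate, with the ball in its pocket; the hand-in returned no verdict.

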